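# Seat the tall beaker in its tapered holder

### The job

Set up the finger-prick station: pick up the tall, narrow white beaker and lower it upright into the funnel-mouthed steel holder until it just rests on the taper, then let go. Do not drop it in or push it down, or it wedges tight and the nurse cannot lift it out. Leave the short white beaker and the straight-sided steel jar where they stand.

Things in the scene. Friction and masses are not known exactly. Their poses are not given: they have to be found in the camera images.
- beaker_mid (a point): Tall beaker: plain white plastic, round, tapered, open top, 110 mm tall, 66 mm across the rim, 40 mm across the foot, wall 2.5 mm, about 70 g, loose, upright. The point is on its axis half-way up (55 mm below the rim), z up. Grip it from outside in its upper part (60 mm wide 25 mm below the rim): once seated, only its upper 60 mm stand out of the holder.
- holder: Holder: steel, 0.8 kg, loose, 62 mm high; round foot 100 mm across, 8 mm thick; tapered sleeve, 38 mm inside at 8 mm height to 49 mm at 52 mm, then a funnel mouth 66 mm inside. Origin: centre of underside, z up. Its taper, not its bottom, carries the beaker: at rest the beaker's foot is 16 mm and its half-way point 71 mm above the holder's underside (+-3 mm).
- short_beaker: A short wide white plastic beaker that is NOT wanted: tapered, 60 mm tall, 82 mm across the rim, 64 mm across the foot, loose. Origin at the centre of its underside, z up. Leave it alone.
- jar: A straight-sided open steel jar that is NOT the holder: same round foot 100 mm across, straight wall 82 mm across outside and 76 mm inside, 62 mm high, 0.7 kg, loose. Origin at the centre of its underside, z up. Leave it alone.

How it is judged:
By the outcome, as a careful person would: the job done as asked, in the order asked, and still so for the second after the job is handed in, with the robot touching nothing.
It also fails if it takes over 40 s, if anything falls off the work surface, if the arm or the gripper's body presses on something with over 40 N, if the wrist force passes 120 N, or if a joint passes its speed limit or range.

### The arm

A 7-joint arm with a two-finger parallel gripper is mounted at the origin on the work surface. World frame = base frame: x ahead of the robot, y to its left, z up, the work surface at z = 0. Lengths are in m, angles in rad, forces in N, time in s.
With the tool pointing down it reaches from about 0.4 to 0.9 m from the base axis. Payload 5.6 kg.
Tool frame: the origin (TCP) lies at the very end of the fingers, on their centre line; the grasp point (between the pads) lies 19 mm behind it; z points along the fingers, y is the line along which they close (so a half turn about z gives the same grasp; the last joint's range is limited). The gripper opens to 92 mm and grips with 3 to 60 N. Pads are 20 mm wide; open, the fingers measure 128 mm over their backs; the gripper's body (75 mm by 189 mm) begins 69 mm behind the grasp point.
Start: joints at [-1.291, 0.468, -0.012, 1.603, 0.006, 1.071, -0.056], TCP at [0.206, 0.616, 0.215] pointing down, gripper open.
Joint ranges: [-2.53, 2.53], [-0.31, 2.02], [-1.57, 1.55], [0.28, 2.44], [-1.29, 4.43], [0.15, 1.84], [-2.92, 2.92]. Speed limits (rad/s): [2.57, 2.57, 3.14, 3.14, 3.14, 3.14, 3.14].

### API

Orientations are given as a rotation vector (axis times angle).
In Python, from plant import robot gives the robot as it stands. The module is installed in compiled form; this text tells all that it offers. Calls block until the motion is done:
- robot.reach(position, orientation): joint-space move of the TCP to a pose.
- robot.movel(position, ori=None, speed=0.15, f_stop=None): straight line of the TCP; ori=None keeps the orientation; speed is the mean speed in m/s. With f_stop (N) it stops when the force on the tool has changed by that much, and returns True; else False.
- robot.move_j(angles): joint-space move.
- robot.command_gripper(opening, force=None): finger opening in m; force is the grip in N (None keeps the last); returns when the fingers have stopped.
- robot.wait(seconds).
- robot.solve_ik(position, orientation): joint angles nearest the present ones, or None.
- robot.sense(): the state.
- robot.get_image(name): name is "scene" or "top"; returns a dict with "pixels" (384x512x3 uint8, red, green, blue), "fov_y" (degrees; the focal length in pixels is half the picture's height over the tangent of half this angle, whatever the lens; pixels are square), "cx", "cy" (the principal point, pixels), "R" (3x3) and "t" (3): a world point X has camera coordinates R X + t. Camera axes: x right, y down, z forward; pixel columns grow to the right and rows downward; lengths in m; the calibration is good to about 2 mm. A picture is of the moment at which its call begins. There is no depth.
A pose or a line that the arm cannot do raises robot.Unreachable and nothing moves.
- robot.sign_off(): hands the job in; it is judged then, once.
The state is a dict: "time": time; "joint_positions": joint angles; "dq": joint speeds; "joint_torque": joint torques, N m; "ee_pos": TCP position; "tcp_rot": TCP orientation; "force": force on the tool from outside, world axes, zero at the start; "torque": the same for the moment, N m; "gripper_width": finger opening in m; "finger_force": force on a finger pad.
Only numpy, scipy, OpenCV 4.12 (cv2) and the standard library are available. Lean on these libraries where they do the work, as an engineer would, in place of code of your own. Each camera call takes 0.05 s, during which the arm holds its last target. There are 200 camera calls.

## Working session

There is one attempt and no reset: what is moved stays moved. The work goes in short steps, each a Python script; the robot and the scene stay as the last script left them, time stands still between calls to the robot, and variables do not carry over. Pictures are saved under pics/ and viewed, at most 10 in all, crops included, and the job is handed in when it is done.

```bash
mkdir -p pics
python3 - <<'E'
from plant import robot
import cv2,numpy as np,pickle
d={}
for n in("scene","top"):
    im=robot.get_image(n);d[n]=im
    cv2.imwrite(f"pics/{n}0.png",im["pixels"][:,:,::-1])
    print(n,im["fov_y"],im["cx"],im["cy"],im["R"],im["t"],"cam",-np.array(im["R"]).T@im["t"])
pickle.dump(d,open("im0.pkl","wb"))
s=robot.sense();print(s["time"],s["ee_pos"],s["tcp_rot"],s["gripper_width"])
E
```

```text
scene 45.63562921474798 260.28035726593856 193.55954647585668 [[-0.252863    0.96737435  0.01572199]
 [ 0.81512384  0.22176358 -0.53515796]
 [-0.52118464 -0.12250628 -0.8446057 ]] [ 0.13937404 -0.41080988  1.09017592] cam [0.93828641 0.0898292  0.69872938]
top 52.60377940120089 253.1555555583889 187.27354173794077 [[ 0.00720573 -0.99996742 -0.00363861]
 [-0.98607871 -0.00650106 -0.16615206]
 [ 0.16612299  0.0047852  -0.98609343]] [-0.00477414  0.52078357  0.84007478] cam [ 0.37401225 -0.00540826  0.91490412]
0.1 [0.20608476 0.61589952 0.21374465] [-5.04956012e-01 -3.10058444e+00  2.49912083e-03] 0.09220368177567385
```

View pics/scene0.png

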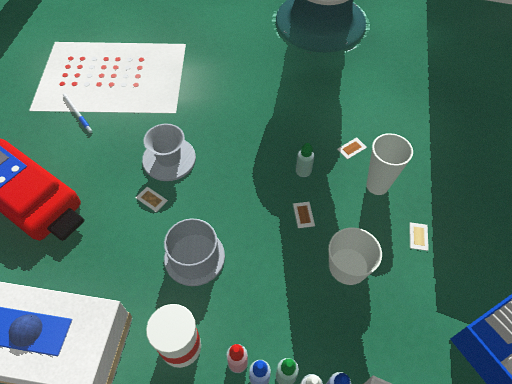

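View pics/top0.png

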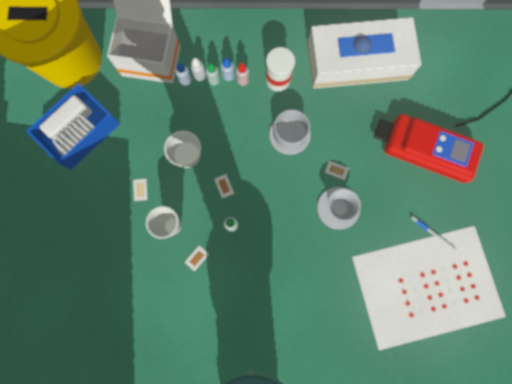

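The scene view shows the tall beaker with its rim at about (392,150) and the funnel-mouthed holder at about (168,152). The jar is at (193,250) and the short beaker at (354,255). In the top view the tall beaker is at about (162,222) and the holder at about (340,208).

Next I'll cast the contours onto the rim and foot planes and fit circles of known radius.

```bash
cat > vis.py <<'E'
import cv2,numpy as np
from scipy.optimize import least_squares
def cast(im,uv,z):
    R=np.array(im["R"]);t=np.array(im["t"]);f=192/np.tan(np.radians(im["fov_y"]/2))
    uv=np.atleast_2d(uv).astype(float)
    d=np.c_[(uv[:,0]-im["cx"])/f,(uv[:,1]-im["cy"])/f,np.ones(len(uv))]@R
    c=-R.T@t
    return (c+d*((z-c[2])/d[:,2])[:,None])[:,:2]
def proj(im,X):
    f=192/np.tan(np.radians(im["fov_y"]/2));p=np.array(im["R"])@X+im["t"]
    return np.array([im["cx"]+f*p[0]/p[2],im["cy"]+f*p[1]/p[2]])
def contour(im,seed,sat=70):
    s=cv2.cvtColor(im["pixels"],cv2.COLOR_RGB2HSV)[:,:,1]
    m=(s<sat).astype(np.uint8)
    cs,_=cv2.findContours(m,cv2.RETR_EXTERNAL,cv2.CHAIN_APPROX_NONE)
    return max(cs,key=lambda c:cv2.pointPolygonTest(c,tuple(map(float,seed)),True))[:,0]
def circ(im,c,z,r):
    p=cast(im,c,z)
    best=None
    for dx in(-.02,0,.02):
        for dy in(-.02,0,.02):
            o=least_squares(lambda q:np.hypot(*(p-q).T)-r,p.mean(0)+[dx,dy],loss="cauchy",f_scale=.001)
            if best is None or o.cost<best.cost:best=o
    e=np.abs(np.hypot(*(p-best.x).T)-r)
    return best.x,(e<.0015).mean()
E
python3 - <<'E'
import pickle,cv2,numpy as np
from vis import *
d=pickle.load(open("im0.pkl","rb"))
seeds={"scene":{"beaker":(385,165),"holder":(165,155),"jar":(193,250),"short":(352,255)},"top":{"beaker":(162,222),"holder":(340,208),"jar":(290,132),"short":(182,150)}}
par={"beaker":[(.11,.033),(0,.02)],"holder":[(.008,.05),(0,.05)],"jar":[(.008,.05),(.062,.041)],"short":[(.06,.041)]}
tiles=[]
for v in d:
    im=d[v];vis=np.ascontiguousarray(im["pixels"][:,:,::-1])
    for n,s in seeds[v].items():
        c=contour(im,s);print(v,n,len(c),c.min(0),c.max(0))
        for z,r in par[n]: print("   ",z,r,*circ(im,c,z,r))
        for q in c: vis[q[1],q[0]]=(0,0,255)
    for n in("beaker","holder"):
        x,y=seeds[v][n];tiles.append(cv2.resize(vis[y-45:y+45,x-60:x+60],None,fx=3.3,fy=3.3,interpolation=0))
cv2.imwrite("pics/m1.png",np.vstack([np.hstack(tiles[:2]),np.hstack(tiles[2:])]))
E
```

```text
scene beaker 154 [366 133] [412 194]
    0.11 0.033 [0.43460483 0.19081786] 0.45454545454545453
    0 0.02 [0.43230581 0.19169101] 0.2012987012987013
scene holder 160 [142 123] [195 180]
    0.008 0.05 [ 0.48065229 -0.19645526] 0.60625
    0 0.05 [ 0.47589236 -0.19959056] 0.6
scene jar 185 [164 218] [224 285]
    0.008 0.05 [ 0.65854794 -0.08471234] 0.5837837837837838
    0.062 0.041 [ 0.65890648 -0.08436742] 0.42702702702702705
scene short 157 [328 228] [381 284]
    0.06 0.041 [0.60754314 0.16379242] 0.6624203821656051
top beaker 100 [145 205] [181 239]
    0.11 0.033 [0.43553026 0.18899646] 0.43
    0 0.02 [0.43397654 0.18753832] 0.18
top holder 126 [317 186] [361 229]
    0.008 0.05 [ 0.47965766 -0.20094005] 0.6111111111111112
    0 0.05 [ 0.48022937 -0.20222539] 0.5
top jar 125 [269 108] [310 154]
    0.008 0.05 [ 0.65769329 -0.08796267] 0.568
    0.062 0.041 [ 0.66132421 -0.0875894 ] 0.312
top short 110 [163 130] [201 168]
    0.06 0.041 [0.60893362 0.16213325] 0.39090909090909093
```

View pics/m1.png

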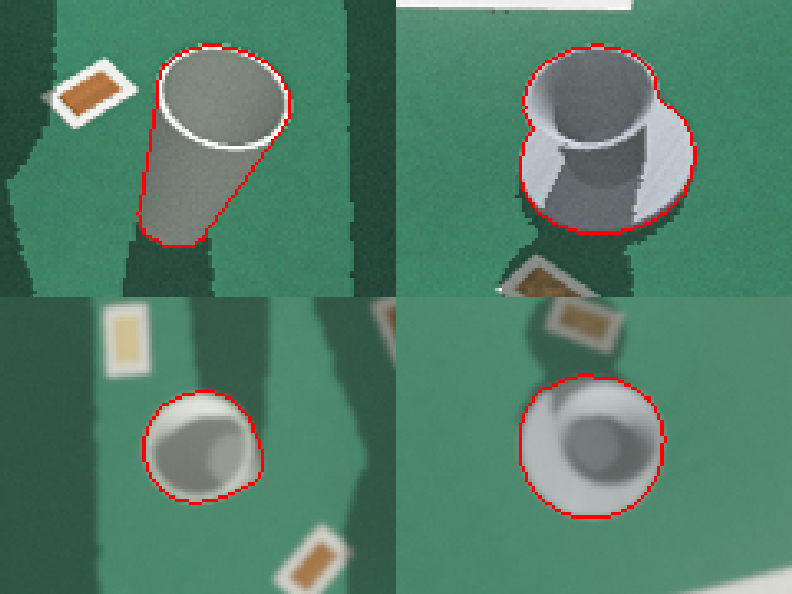

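The contours follow the beaker and the holder cleanly. The two views agree within 1–4 mm: beaker at about (0.435, 0.190), holder at about (0.480, -0.199). Grasping now.

Run:
```python
from plant import robot
import numpy as np,cv2,pickle
O=[0,np.pi,0]
print(robot.solve_ik([.435,.19,.2],O),robot.solve_ik([.48,-.199,.2],O))
robot.reach([.435,.19,.19],O)
print(robot.movel([.435,.19,.066],speed=.12,f_stop=6))
robot.command_gripper(.04,force=12)
s=robot.sense();print(s["time"],s["ee_pos"],s["gripper_width"],s["finger_force"],s["force"])
robot.movel([.435,.19,.19],speed=.12)
robot.reach([.48,-.199,.19],O)
s=robot.sense();print(s["time"],s["ee_pos"],s["tcp_rot"],s["gripper_width"],s["finger_force"],s["force"])
d={}
for n in("scene","top"):
    d[n]=robot.get_image(n);cv2.imwrite(f"pics/{n}1.png",d[n]["pixels"][:,:,::-1])
pickle.dump(d,open("im1.pkl","wb"))
```

```text
[-0.65235558  0.18525573  0.19079179  2.04472525 -0.0440748   0.91536843
  1.13291909] [-0.3674646   0.33169468  0.85029743  1.97598215 -0.30246551  0.96410237
  2.2018219 ]
False
3.575 [0.43526502 0.19002313 0.06626855] 0.06482822186367525 12.00010058877524 [0.07932378 0.2144263  1.97589496]
6.2167 [ 0.4803707  -0.197544    0.18974472] [ 3.19540228e-03 -3.14123510e+00 -1.20904383e-03] 0.06445772119147218 12.000046535977162 [-0.15815067  0.41594073 -0.67245571]
```

View pics/scene1.png

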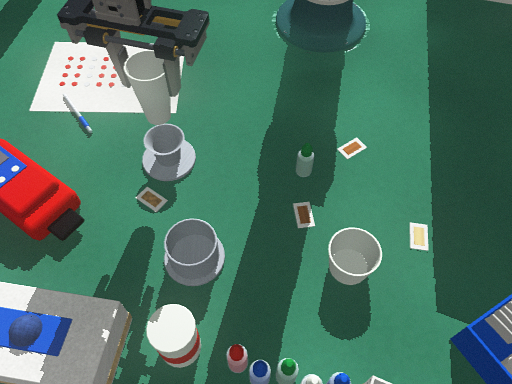

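The beaker is held above the holder: foot at about (155,120) and the holder mouth at about (164,140). I'll measure any tilt and offset in an enlarged crop.

Run:
```python
from plant import robot
from vis import *
s=robot.sense();tcp=s["ee_pos"];print(tcp,s["time"])
d={n:robot.get_image(n) for n in("scene","top")}
import pickle;pickle.dump(d,open("im1.pkl","wb"))
zf=tcp[2]-.0663
for v in d:
    for z in(zf,zf+.11): print(v,proj(d[v],np.array([tcp[0],tcp[1],z])))
print([proj(d["top"],np.array([.48,-.199,z])) for z in(0,.06)])
k=[]
for v,(x,y) in(("scene",(160,110)),("top",(345,205))):
    k.append(cv2.resize(d[v]["pixels"][y-75:y+75,x-48:x+48,::-1],None,fx=4,fy=4,interpolation=cv2.INTER_CUBIC))
cv2.imwrite("pics/m2.png",np.hstack(k))
```

```text
[ 0.48046166 -0.19750499  0.18986396] 6.3167
scene [157.40535371 115.99889212]
scene [144.25305266  64.89562006]
top [348.54390924 200.80382072]
top [363.3433402  192.62530764]
[array([336.72430587, 207.88669748]), array([342.37699104, 204.80081753])]
```

View pics/m2.png

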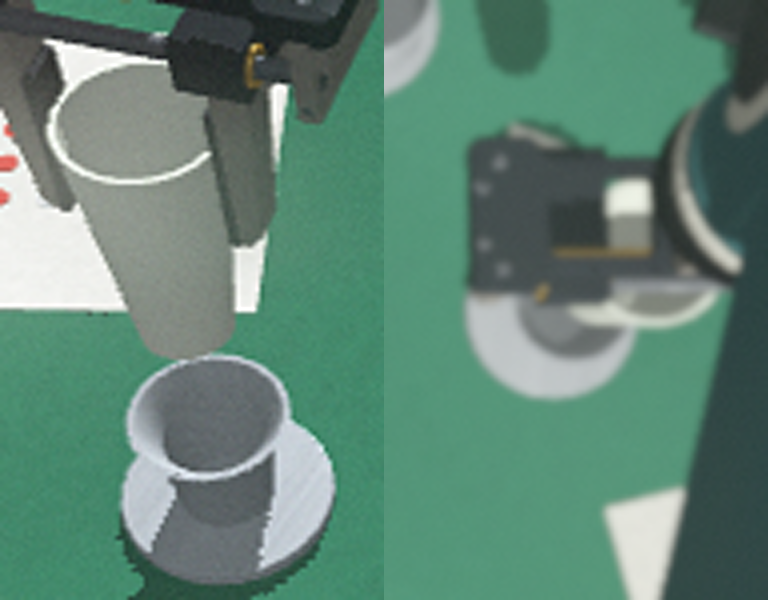

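Run:
```python
from plant import robot
from vis import *
robot.movel([.48,-.10,.16],speed=.12);robot.wait(.3)
s=robot.sense();tcp=np.array(s["ee_pos"]);print(tcp,s["time"],s["gripper_width"])
im=robot.get_image("scene")
zf=tcp[2]-.0663
f=proj(im,np.array([tcp[0],tcp[1],zf]));r=proj(im,np.array([tcp[0],tcp[1],zf+.11]))
print(f,r)
c=contour(im,f-[0,8]);b=c[(c[:,1]>f[1]+1)]
print(len(b),"foot",circ(im,b,zf,.02),"holder",circ(im,contour(im,(165,155)),.008,.05))
S=cv2.cvtColor(im["pixels"],cv2.COLOR_RGB2HSV)[:,:,1]
for k in(.01,.03,.05):
    p=proj(im,np.array([tcp[0],tcp[1],zf+k]));row=np.where(S[int(round(p[1]))]<70)[0]
    row=row[abs(row-p[0])<30];print(k,p,row.min(),row.max(),(row.min()+row.max())/2)
v=im["pixels"][:,:,::-1].copy()
for q in b: v[q[1],q[0]]=(0,0,255)
x,y=f.astype(int);cv2.imwrite("pics/m3.png",cv2.resize(v[max(y-85,0):y+30,x-60:x+60],None,fx=4.5,fy=4.5,interpolation=0))
```

```text
[ 0.48002186 -0.10048144  0.16010212] 7.725 0.06475133142349804
[214.39351638 139.24282779] [209.28604164  92.32731424]
25 foot (array([ 0.47697622, -0.10004589]), np.float64(1.0)) holder (array([ 0.48070972, -0.19651113]), np.float64(0.6024844720496895))
0.01 [213.9804883  135.44889335] 184 227 205.5
0.03 [213.12644019 127.6038999 ] 200 228 214.0
0.05 [212.23291286 119.39626396] 197 239 218.0
```

View pics/m3.png

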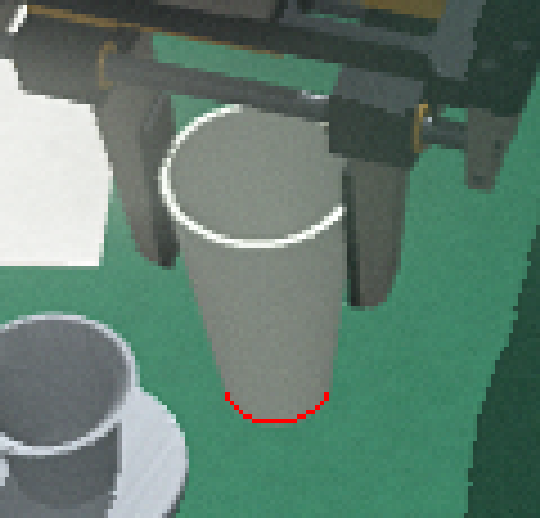

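Run:
```python
from plant import robot
import numpy as np
x,y=.481,-.197
robot.movel([x,y,.16],speed=.12)
robot.movel([x,y,.122],speed=.06,f_stop=3);robot.wait(.2)
f0=np.array(robot.sense()["force"]);print("f0",f0)
for z in(.110,.102,.096,.092,.088,.086):
    h=robot.movel([x,y,z],speed=.03,f_stop=2)
    s=robot.sense();print(h,s["time"],np.round(s["ee_pos"],4),np.round(np.array(s["force"])-f0,2),np.round(s["torque"],2),round(s["gripper_width"],4))
    if h:break
```

```text
f0 [ 0.50295589  0.04635158 -0.92147722]
False 10.2667 [ 0.4809 -0.197   0.1098] [-1.08 -0.31 -0.17] [-0.   -0.01 -0.01] 0.0648
False 10.6833 [ 0.4808 -0.197   0.1018] [-0.93  0.22 -0.55] [-0.03 -0.    0.  ] 0.0647
False 11.0333 [ 0.4808 -0.1974  0.0958] [-0.73 -2.41 -0.41] [-0.49 -0.01 -0.05] 0.0646
True 11.2417 [ 0.4809 -0.198   0.0919] [-1.36 -0.38 -0.32] [-0.25  0.04 -0.01] 0.0647
```

Side contact pushes the tool towards -y, so the sleeve axis lies further that way. I'll continue down in small steps and follow the side force.

Run:
```python
from plant import robot
import numpy as np
f0=np.array([.3,.05,-.92]);c=np.array([.481,-.199])
z=.0925
for i in range(14):
    h=robot.movel([*c,z],speed=.02,f_stop=4)
    robot.wait(.15)
    s=robot.sense();F=np.array(s["force"])-f0;T=np.array(s["torque"])
    print(h,round(s["time"],2),np.round(s["ee_pos"],4),np.round(F,2),np.round(T,2),round(s["gripper_width"],4))
    if F[2]>2.5: break
    c+=np.clip(.0003*F[:2],-.0008,.0008)*(np.abs(F[:2])>1)
    z-=.0015 if np.abs(F[:2]).max()<2 else 0
    if z<.0795:break
```

```text
False 11.64 [ 0.481  -0.1988  0.0925] [0.29 0.46 0.51] [-0.01  0.06 -0.05] 0.0649
False 12.04 [ 0.481 -0.199  0.091] [-0.12 -0.07  0.21] [ 0.04 -0.02  0.  ] 0.0643
False 12.44 [ 0.481  -0.199   0.0895] [-0.84  0.29  0.82] [ 0.01  0.03 -0.02] 0.0646
False 12.84 [ 0.481 -0.199  0.088] [-0.24  0.03 -0.11] [-0.01  0.04  0.01] 0.0648
False 13.24 [ 0.481  -0.199   0.0865] [-0.47 -0.28  0.32] [0.01 0.02 0.03] 0.0645
False 13.64 [ 0.481  -0.1991  0.085 ] [-0.12 -1.57  0.67] [-0.14  0.01 -0.04] 0.065
False 14.04 [ 0.481  -0.1994  0.0834] [-0.67 -0.48  0.92] [-0.03  0.08 -0.07] 0.0646
False 14.44 [ 0.4811 -0.1997  0.0825] [-2.06 -0.2   6.24] [0.08 0.37 0.  ] 0.0648
```

Contact is at foot height 16 mm, as expected. I'll lift slightly to relieve the force, set it down again softly and release.

Run:
```python
from plant import robot
import numpy as np,cv2
f0=np.array([.3,.05,-.92]);c=[.4807,-.1995]
def rd(t):
    s=robot.sense();F=np.mean([np.array(robot.sense()["force"]),s["force"]],0)-f0
    print(t,round(s["time"],2),np.round(s["ee_pos"],4),np.round(F,2),round(s["gripper_width"],4));return F
robot.movel([*c,.0843],speed=.01);robot.wait(.2);rd("up")
for z in np.arange(.0839,.0822,-.0003):
    robot.movel([*c,z],speed=.01);robot.wait(.15)
    if rd("dn")[2]>1.5:break
robot.command_gripper(.070,force=3);rd("rel")
robot.command_gripper(.092);robot.wait(.2);rd("open")
robot.movel([*c,.19],speed=.1)
robot.reach([.48,.05,.30],[0,np.pi,0])
robot.wait(.3)
a=[]
for n in("scene","top"):
    im=robot.get_image(n);p=im["pixels"][:,:,::-1]
    a.append(p if n=="scene" else p)
a=[cv2.resize(a[0][80:200,100:230],None,fx=3,fy=3),cv2.resize(a[1][150:270,280:410],None,fx=3,fy=3)]
cv2.imwrite("pics/m4.png",np.hstack(a));print(robot.sense()["time"])
```

```text
up 15.03 [ 0.4807 -0.1994  0.0842] [-0.13 -0.03 -0.15] 0.0646
dn 15.43 [ 0.4807 -0.1995  0.0839] [-0.73  0.52  0.07] 0.0646
dn 15.82 [ 0.4807 -0.1995  0.0836] [-0.49  0.38  0.66] 0.0649
dn 16.23 [ 0.4807 -0.1995  0.0833] [-0.05 -0.46 -0.55] 0.0647
dn 16.62 [ 0.4807 -0.1996  0.0831] [-0.58 -0.83  1.9 ] 0.0646
rel 16.92 [ 0.4807 -0.1994  0.0829] [-0.38  0.13  0.64] 0.0701
open 17.62 [ 0.4807 -0.1995  0.083 ] [ 0.28 -0.36  0.77] 0.0916
20.3
```

View pics/m4.png

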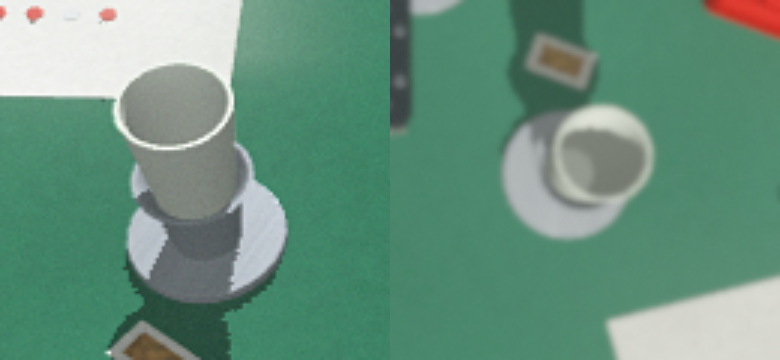

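The beaker stands upright in the holder, with its rim at about scene pixel (158,115). I'll check that against the predicted position and hand in.

Run:
```python
from plant import robot
from vis import *
im=robot.get_image("scene");p=proj(im,np.array([.4807,-.1990,.126]));print(p)
if np.hypot(*(p-[158.3,115.3]))<4: robot.sign_off();print("signed")
```

```text
[156.24957213 114.92631888]
the job is handed in; nothing more can be done
signed
```

The tall beaker stands upright in the funnel-mouthed holder, lowered to a light touch on the taper (about 2 N) and let go. An earlier touch reached about 6 N, and it lifted free easily afterwards. The short beaker and the jar were never touched, and I handed the job in at about 20 s.

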